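# Make up two sampling kits on the lab bench

### The job

Make up the two sampling kits: put the brown bottle and the red-capped white bottle in the blue tray, and the brass weight, the steel tin and the slide box in the yellow tray, each thing upright on the floor of a compartment of its own (any compartment of that tray). Set things down rather than dropping them, and leave the green-capped bottle, the sieve and the mortar where they are.

Things in the scene. Friction and masses are not known exactly. Their poses are not given: they have to be found in the camera images.
- blue_tray: Blue plastic kit tray, 70 x 202 mm and 14 mm high, open on top, fixed to the bench. Three equal square compartments, 62 x 62 mm inside, in a row along its y axis, centred at y = -66, 0 and +66 mm (x = 0); walls and dividers 4 mm thick, floor top 4 mm above the bench. Origin: centre of the underside; x across the tray, y along it, z up.
- yellow_tray: Yellow plastic kit tray, 70 x 202 mm and 14 mm high, open on top, fixed to the bench. Three equal square compartments, 62 x 62 mm inside, in a row along its y axis, centred at y = -66, 0 and +66 mm (x = 0); walls and dividers 4 mm thick, floor top 4 mm above the bench. Origin: centre of the underside; x across the tray, y along it, z up.
- amber_bottle: Small dark-brown bottle, closed; body 40 mm diameter and straight-sided up to 56 mm, then a narrow neck and a white screw cap of 26 mm diameter; 82 mm high in all. Stands upright. Origin: centre of its underside, z up.
- red_cap_bottle: Small white plastic bottle with a red cap, closed; body 38 mm diameter and straight-sided up to 56 mm, then a narrow neck and a red screw cap of 26 mm diameter; 82 mm high in all. Stands upright. Origin: centre of its underside, z up.
- green_cap_bottle: Small white plastic bottle with a green cap, not wanted in either kit; body 38 mm diameter and straight-sided up to 56 mm, then a narrow neck and a green screw cap of 26 mm diameter; 82 mm high in all. Stands upright. Origin: centre of its underside, z up.
- brass_weight: Brass balance weight (270 to 440 g; all the other kit items weigh under 170 g): cylinder of 34 mm diameter, straight up to 46 mm, with a small knob (20 mm diameter) on top, 63 mm high in all. Origin: centre of its underside, z up.
- steel_tin: Round steel sample tin with a violet lid, closed in one piece: 42 mm diameter (lid 43 mm, from 44 mm up), 54 mm high. Origin: centre of its underside, z up.
- slide_box: Closed box of microscope slides in one piece, orange below and with a white lid: 36 mm along its x, 46 mm along its y, 50 mm high. Origin: centre of its underside, z up.
- sieve: Round steel test sieve, 100 mm diameter, 45 mm high, loose, standing beside the work; not to be moved. Origin: centre of its underside.
- mortar: White porcelain mortar, 92 mm diameter at the rim, 50 mm high, with its pestle leaning in it (one piece, to 72 mm high), loose, beside the work; not to be moved. Origin: centre of its underside.
There are look-alikes about, which are no part of the job. What is shaped like the amber_bottle but turquoise is not meant.

How it is judged:
At the end, for the whole second after the job is handed in: Brown and red-capped bottles in the blue tray; weight, tin and slide box in the yellow: each within the walls, underside under 8 mm above the tray's underside, upright within 0.12 rad, released, at rest. Green-capped bottle, sieve and mortar within 20 mm of their starts (x of amber_bottle in the frame of blue_tray between -0.031 and 0.031 m and y of amber_bottle in the frame of blue_tray between -0.097 and 0.097 m and z of amber_bottle in the frame of blue_tray between -0.002 and 0.008 m and angle between each of amber_bottle, red_cap_bottle, brass_weight, steel_tin, slide_box's own z axis and vertical below 0.12 rad and linear speed of each of amber_bottle, red_cap_bottle, brass_weight, steel_tin, slide_box below 0.02 m/s and contact force between each of amber_bottle, red_cap_bottle, brass_weight, steel_tin, slide_box and the fingers below 0.1 N and x of red_cap_bottle in the frame of blue_tray between -0.031 and 0.031 m and y of red_cap_bottle in the frame of blue_tray between -0.097 and 0.097 m and z of red_cap_bottle in the frame of blue_tray between -0.002 and 0.008 m and x of brass_weight in the frame of yellow_tray between -0.031 and 0.031 m and y of brass_weight in the frame of yellow_tray between -0.097 and 0.097 m and z of brass_weight in the frame of yellow_tray between -0.002 and 0.008 m and x of steel_tin in the frame of yellow_tray between -0.031 and 0.031 m and y of steel_tin in the frame of yellow_tray between -0.097 and 0.097 m and z of steel_tin in the frame of yellow_tray between -0.002 and 0.008 m and x of slide_box in the frame of yellow_tray between -0.031 and 0.031 m and y of slide_box in the frame of yellow_tray between -0.097 and 0.097 m and z of slide_box in the frame of yellow_tray between -0.002 and 0.008 m and distance of each of green_cap_bottle, sieve, mortar from where it was at the start of the episode below 0.02 m); the robot touches nothing.
It fails at once if the green-capped bottle, the sieve or the mortar is moved by more than 20 mm (distance of any of green_cap_bottle, sieve, mortar from where it was at the start of the episode above 0.02 m).
It fails at once if a kit item is dropped or thrown (moves faster than 0.6 m/s out of the fingers, as after a fall of about 20 mm) ((linear speed of amber_bottle above 0.6 m/s and contact force between amber_bottle and the fingers below 0.1 N) or (linear speed of red_cap_bottle above 0.6 m/s and contact force between red_cap_bottle and the fingers below 0.1 N) or (linear speed of brass_weight above 0.6 m/s and contact force between brass_weight and the fingers below 0.1 N) or (linear speed of steel_tin above 0.6 m/s and contact force between steel_tin and the fingers below 0.1 N) or (linear speed of slide_box above 0.6 m/s and contact force between slide_box and the fingers below 0.1 N)).
It also fails if it takes over 118 s, if anything falls off the work surface, if the arm or the gripper's body presses on something with over 40 N, if the wrist force passes 120 N, or if a joint passes its speed limit or range.

### The arm

A 7-joint arm with a two-finger parallel gripper is mounted at the origin on the work surface. World frame = base frame: x ahead of the robot, y to its left, z up, the work surface at z = 0. Lengths are in m, angles in rad, forces in N, time in s.
With the tool pointing down it reaches from about 0.425 to 0.925 m from the base axis. Payload 6.8 kg.
Tool frame: the origin (TCP) lies midway between the tips of the shut fingers; the grasp point (between the pads) lies 19 mm behind it; y points along the fingers, z is the direction in which the jaws open and shut, and the axes are right-handed (so a half turn about y gives the same grasp; the last joint's range is limited). The gripper opens to 85 mm and grips with 20 to 120 N. Pads are 22 mm wide; open, the fingers measure 114 mm over their backs; the gripper's body (76 mm by 85 mm) begins 54 mm behind the grasp point. The pads swing forward as they close: fully open they stand 13 mm farther back than shut.
Start: joints at [1.183, 0.477, 0.022, 1.555, -0.011, 1.109, -0.083], TCP at [0.186, -0.649, 0.231] pointing down, gripper open.
Joint ranges: [-2.96, 2.96], [-0.34, 2.1], [-1.41, 1.46], [0.24, 2.44], [-1.37, 4.51], [0.17, 1.92], [-2.96, 2.96]. Speed limits (rad/s): [2.39, 2.39, 3.14, 3.14, 3.14, 3.14, 3.14].

### API

Orientations are given as a unit quaternion [w, x, y, z].
In Python, from station import bot gives the robot as it stands. The module is installed in compiled form; this text tells all that it offers.
- The arm moves only by the shell command python3 -m crank 'ROWS' [FORCE]. ROWS is JSON, a list of rows, each an object with "linear": the shift along the tool's x, y, z in m, a list of three; "dr": the turn, a rotation vector about the tool's x, y, z in degrees, a list of three; "hand": the gripper command: -1 is shut, 1 is fully open, values between are in proportion. A call has 1 to 10 rows; each row is the pose to reach, as a shift and turn from the pose commanded when the call began, along the tool's axes at that moment; what a row does not reach only later rows make up. A row lasts 1/12 s, in which the tool goes at most 41.7 mm and 7.16 degrees, less where a joint would pass 70% of its speed; a pose out of reach is approached as far as the arm can. A call with a gripper value outside its range is refused whole. The fingers move at their own pace and stop on an object; FORCE is the grip in N (left out, the last holds). Time passes only in rows, so rows that repeat a pose let the fingers close. It gives the time, the measured TCP pose, the force and the opening at its end, in the units of the state.
- bot.get_obs(): the state, without advancing time (a new reading comes with each control period).
- bot.read_camera(name): name is "scene" or "side" or "wrist"; returns the picture (400x640x3 uint8, blue, green, red); there is no depth.
- bot.camera_params(name): a dict with "K" (3x3 intrinsics, pixels), "R" (3x3) and "t" (3): a world point X has camera coordinates R X + t; the wrist camera has in their place "hand_eye" (4x4, takes a point from camera to tool coordinates, whose origin is the TCP and whose axes are the tool frame's). Camera axes: x right, y down, z forward; pixel columns grow to the right and rows downward; lengths in m; the calibration is good to about 2 mm. A picture is of the moment at which its call begins: read the wrist's pose just before it. camera_params takes no time and is no camera call.
- bot.hand_in(): hands the job in, once; it reports no verdict.
Trained networks look in the newest picture that a camera, given by its name, has taken for a name from the list of things; names that differ only in an ending like _2 or _b are one class to them, and where a whole thing is asked for, a point or a joint stands for the part that bears it (a point fixed in the world has none). Each returns a list of dicts, best first, with "score" (0 to 1); they miss things now and then, are a little off and sometimes report something else, mostly with a low value. They report only what shows in the picture. A call takes as long as a camera call. They do not tell look-alikes from the thing itself.
- bot.search_frame(camera, target): "extent" ([left, top, right, bottom] in pixels, round what is visible of it).
- bot.cut_out(camera, target): "pixels" (400x640 bool, what is visible of it) and "extent" ([left, top, right, bottom] in pixels, round what is visible of it).
- bot.place_of(camera, target): "xy" ([column, row] in pixels: a listed point, or the origin of a listed thing).
The state is a dict: "t": time; "q": joint angles; "joint_vel": joint speeds; "joint_torque": joint torques, N m; "eef_pos": TCP position; "tool_rot": TCP orientation; "contact_force": force on the tool from outside, world axes, zero at the start; "torque": the same for the moment, N m; "gripper_width": opening from 0.0 (shut) to 1.0 (fully open).
Only numpy, scipy, OpenCV 4.12 (cv2) and the standard library are available. Lean on these libraries where they do the work, as an engineer would, in place of code of your own. Each camera call takes 0.05 s, during which the arm holds its last target. There are 200 camera calls.

## Working session

There is one attempt and no reset: what is moved stays moved. The work goes in short steps, Python scripts to look and compute and a shell command to move; the robot and the scene stay as the last step left them, time stands still between calls to the robot, and variables do not carry over. Pictures are saved under pics/ and viewed, about 12 in all and at most 16, crops included, and the job is handed in when it is done.

```bash
mkdir -p pics; python3 - <<'E'
from station import bot
import cv2,numpy as np
np.set_printoptions(precision=4,suppress=True)
o=bot.get_obs();print({k:np.round(v,3) for k,v in o.items()})
for c in ["scene","side"]:
    cv2.imwrite(f"pics/{c}0.png",bot.read_camera(c))
    p=bot.camera_params(c);print(c,p)
    for n in "blue_tray yellow_tray amber_bottle red_cap_bottle green_cap_bottle brass_weight steel_tin slide_box sieve mortar".split():
        print(n,[(np.round(d["xy"]).astype(int).tolist(),round(d["score"],2)) for d in bot.place_of(c,n)[:4]])
print(bot.camera_params("wrist"))
E
```

```text
{'t': np.float64(0.0), 'q': array([ 1.183,  0.478,  0.022,  1.556, -0.011,  1.109, -0.083]), 'joint_vel': array([ 0.001, -0.   ,  0.001,  0.001,  0.002, -0.   , -0.001]), 'joint_torque': array([  0.001, -59.646,   1.609, -28.12 ,   0.013,   0.009,   0.   ]), 'eef_pos': array([ 0.186, -0.648,  0.23 ]), 'tool_rot': array([ 0.098, -0.099,  0.701, -0.7  ]), 'contact_force': array([-0.525, -0.376, -0.388]), 'torque': array([0.026, 0.035, 0.056]), 'gripper_width': np.float64(1.0)}
scene {'K': array([[383.8785,   0.    , 319.4637],
       [  0.    , 383.8785, 209.5438],
       [  0.    ,   0.    ,   1.    ]]), 'R': array([[-0.8659,  0.5003,  0.0053],
       [ 0.3792,  0.6632, -0.6452],
       [-0.3263, -0.5567, -0.764 ]]), 't': array([ 0.4309, -0.1667,  1.183 ])}
blue_tray []
yellow_tray [([256, 197], 0.62)]
amber_bottle [([318, 159], 0.88), ([321, 137], 0.7), ([306, 125], 0.69), ([288, 156], 0.68)]
red_cap_bottle [([371, 254], 0.6), ([304, 180], 0.38)]
green_cap_bottle [([318, 201], 0.53)]
brass_weight [([402, 300], 0.84)]
steel_tin [([349, 225], 0.8)]
slide_box [([304, 178], 0.84)]
sieve 
[... 319 characters left out ...]
145,  0.6374])}
blue_tray [([322, 162], 0.97)]
yellow_tray [([401, 221], 0.93)]
amber_bottle [([347, 277], 0.73), ([390, 278], 0.64), ([342, 324], 0.63), ([390, 320], 0.6)]
red_cap_bottle [([269, 186], 0.61)]
green_cap_bottle []
brass_weight [([247, 165], 0.78)]
steel_tin [([291, 204], 0.76), ([327, 218], 0.52)]
slide_box [([356, 247], 0.57)]
sieve []
mortar [([259, 141], 0.97)]
{'K': array([[329.1727,   0.    , 322.3338],
       [  0.    , 329.1727, 202.0199],
       [  0.    ,   0.    ,   1.    ]]), 'hand_eye': array([[ 0.0004,  0.9484,  0.3171, -0.0813],
       [ 0.0002, -0.3171,  0.9484, -0.1429],
       [ 1.    , -0.0003, -0.0003,  0.0008],
       [ 0.    ,  0.    ,  0.    ,  1.    ]])}
```

View pics/scene0.png

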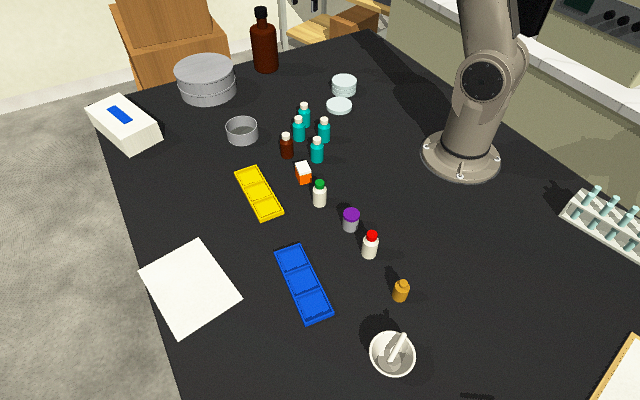

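View pics/side0.png

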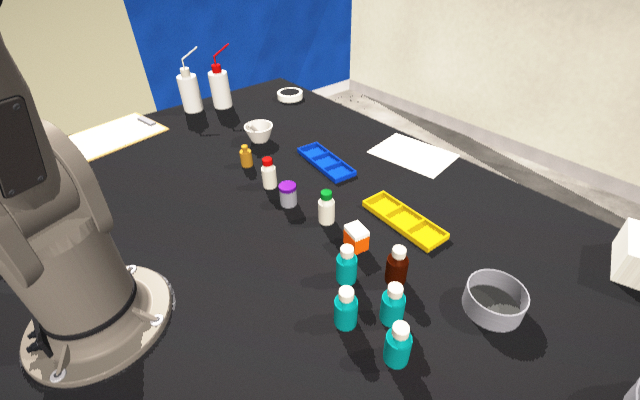

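Two views: the brown bottle is at scene (287,157) and side (396,280). Four turquoise look-alikes stand next to it, at scene (317,160), (324,140), (299,138), (304,125). Only the bottle at (287,157) is dark brown with a white cap, so it is the one meant. The order from the yellow tray side is slide box (304,178), green cap (319,200), tin (350,225), red cap (370,254), weight (401,300), mortar (391,355).

```bash
cat > h.py <<'E'
from station import bot
import cv2,numpy as np
from scipy.spatial.transform import Rotation as Ro
np.set_printoptions(precision=4,suppress=True)
def T(q): return Ro.from_quat(np.r_[q[1:],q[0]]).as_matrix()
def cam(c,o=None):
    p=bot.camera_params(c);K=p["K"]
    if c=="wrist":
        H=p["hand_eye"];R=T(o["tool_rot"]);Rc=R@H[:3,:3];tc=R@H[:3,3]+o["eef_pos"]
        return K,Rc.T,-Rc.T@tc
    return K,p["R"],p["t"]
def onplane(C,uv,z):
    K,R,t=C;uv=np.atleast_2d(uv).astype(float)
    d=(np.c_[uv,np.ones(len(uv))]@np.linalg.inv(K).T)@R; c=-R.T@t
    return c+d*((z-c[2])/d[:,2])[:,None]
def proj(C,X):
    K,R,t=C;x=(np.atleast_2d(X)@R.T+t)@K.T;return x[:,:2]/x[:,2:]
def tri(C1,u1,C2,u2):
    P=[C[0]@np.c_[C[1],C[2]] for C in(C1,C2)]
    X=cv2.triangulatePoints(P[0],P[1],np.float64(u1).reshape(2,1),np.float64(u2).reshape(2,1)).ravel();return X[:3]/X[3]
def rect(C,mask,z):
    """min-area rectangle of a mask's largest blob on plane z: centre, sizes, angle of long side"""
    cs,_=cv2.findContours(mask.astype(np.uint8),0,1);c=max(cs,key=cv2.contourArea)[:,0]
    w=onplane(C,c,z)[:,:2];b=cv2.boxPoints(cv2.minAreaRect((w*1e3).astype(np.float32)))/1e3
    e=[b[1]-b[0],b[2]-b[1]];e.sort(key=np.linalg.norm)
    return b.mean(0),[np.linalg.norm(v) for v in e],np.degrees(np.arctan2(e[1][1],e[1][0]))%180
E
python3 - <<'E'
from h import *
S,D=cam("scene"),cam("side")
I={"scene":bot.read_camera("scene"),"side":bot.read_camera("side")}
for n,s,d in [("amber",(288,156),(396,278)),("red",(371,254),(269,186)),("tin",(349,225),(291,204)),("weight",(402,300),(247,165)),("box",(304,178),(356,247)),("mortar",(389,360),(259,141))]:
    print(n,"tri",tri(S,s,D,d),"z0",onplane(S,s,0)[0],onplane(D,d,0)[0])
# tops
for n,s,d in [("amber cap",(286,135),(399,251)),("red cap",(372,234),(267,160)),("green cap",(320,183),(327,194)),("tin lid",(351,213),(287,185)),("knob",(402,282),(245,148))]:
    print(n,tri(S,s,D,d))
print("green0",onplane(S,(319,203),0),onplane(D,(327,221),0),"sieve",onplane(S,(243,139),0),onplane(D,(494,312),0))
for c,C in(("scene",S),("side",D)):
    h=cv2.cvtColor(I[c],cv2.COLOR_BGR2HSV)
    b=cv2.inRange(h,(108,150,60),(125,255,255));y=cv2.inRange(h,(24,150,80),(32,255,255))
    if c=="side": b[:130]=0
    for m,nm in((b,"blue"),(y,"yellow")):
        print(c,nm,*rect(C,m,.014), "z0:",rect(C,m,0)[0])
print([ (n,np.linalg.norm(p)) for n,p in ()])
E
```

```text
amber tri [ 0.4612 -0.2644 -0.002 ] z0 [ 0.4595 -0.259   0.    ] [ 0.4641 -0.2673  0.    ]
red tri [ 0.4452  0.1596 -0.0036] z0 [0.4446 0.1625 0.    ] [0.4447 0.153  0.    ]
tin tri [ 0.4436  0.0568 -0.0021] z0 [0.4426 0.0593 0.    ] [0.4442 0.0529 0.    ]
weight tri [ 0.4554  0.2958 -0.0067] z0 [0.4551 0.2994 0.    ] [0.4534 0.2825 0.    ]
box tri [ 0.4627 -0.1545 -0.002 ] z0 [ 0.4622 -0.1513  0.    ] [ 0.4633 -0.1569  0.    ]
mortar tri [ 0.5593  0.3916 -0.0045] z0 [0.5609 0.3924 0.    ] [0.5552 0.384  0.    ]
amber cap [ 0.4586 -0.2668  0.0758]
red cap [0.4482 0.1554 0.0768]
green cap [ 0.4706 -0.0496  0.075 ]
tin lid [0.4429 0.0622 0.0524]
knob [0.4547 0.2825 0.0547]
green0 [[ 0.4726 -0.046   0.    ]] [[ 0.4706 -0.0529  0.    ]] sieve [[ 0.5478 -0.4022  0.    ]] [[ 0.5369 -0.4277  0.    ]]
scene blue [0.6317 0.1513] [np.float32(0.07306609), np.float32(0.20892388)] 83.56071 z0: [0.6283 0.144 ]
scene yellow [ 0.6049 -0.157 ] [np.float32(0.07387557), np.float32(0.2151702)] 87.4426 z0: [ 0.601  -0.1698]
side blue [0.6228 0.1384] [np.float32(0.08296703), np.float32(0.21885936)] 83.79078 z0: [0.6375 0.1563]
side yellow [ 0.5976 -0.1666] [np.float32(0.08152934), np.float32(0.20997363)] 87.57454 z0: [ 0.6116 -0.1567]
[]
```

```bash
cat >> h.py <<'E'
def plan(p,yaw):
    """linear/dr (tool axes now) to TCP p with tool x at angle yaw (deg) in the world, tool y down"""
    o=bot.get_obs();R=T(o["tool_rot"]);a=np.radians(yaw);x=np.r_[np.cos(a),np.sin(a),0];y=np.r_[0,0,-1.]
    G=np.c_[x,y,np.cross(x,y)]
    print("linear",R.T@(np.asarray(p)-o["eef_pos"]),"dr",np.degrees(Ro.from_matrix(R.T@G).as_rotvec()))
E
python3 - <<'E'
from h import *
print(T(bot.get_obs()["tool_rot"]))
for a in(90,-90):plan((.50,-.21,.25),a)
for u in [(317,161),(324,141),(299,140),(304,126)]: print(onplane(cam("scene"),u,0))
I=bot.read_camera("scene")
cv2.imwrite("pics/crop.png",cv2.resize(I[90:270,225:425],None,fx=3.2,fy=3.2,interpolation=2))
E
```

```text
[[-0.9611  0.      0.2761]
 [-0.2761  0.     -0.9611]
 [-0.     -1.      0.    ]]
linear [-0.4225 -0.0187 -0.3351] dr [  0.0009 106.0298  -0.0008]
linear [-0.4225 -0.0187 -0.3351] dr [ -0.0007 -73.9702  -0.0008]
[[ 0.3934 -0.1954  0.    ]]
[[ 0.3276 -0.2655  0.    ]]
[[ 0.3945 -0.3092  0.    ]]
[[ 0.3464 -0.3644  0.    ]]
```

View pics/crop.png

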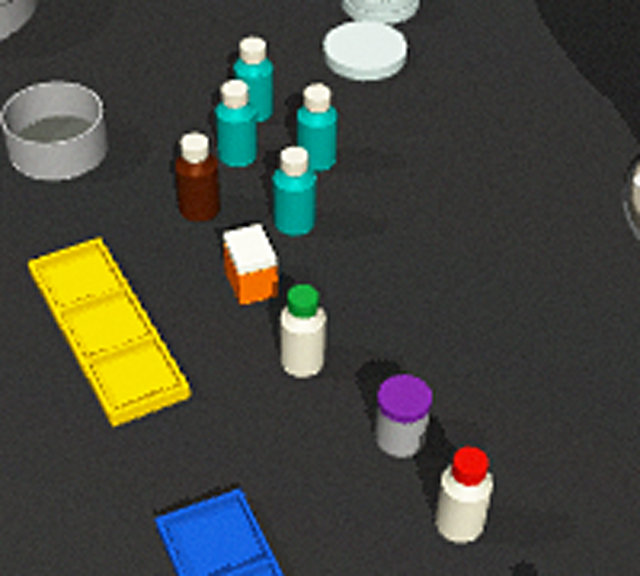

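The crop confirms it: at crop (197,180) stands the only dark-brown bottle, with turquoise ones behind and to its right. The arm goes to a viewpoint over that end.

```bash
R='{"linear":[-0.211,-0.01,-0.168],"dr":[0,-37,0],"hand":1}'; python3 -m crank '[{"linear":[-0.04,0,-0.03],"dr":[0,-6,0],"hand":1},{"linear":[-0.07,0,-0.06],"dr":[0,-12,0],"hand":1},{"linear":[-0.11,0,-0.09],"dr":[0,-18,0],"hand":1},{"linear":[-0.14,0,-0.11],"dr":[0,-24,0],"hand":1},{"linear":[-0.17,0,-0.14],"dr":[0,-30,0],"hand":1},{"linear":[-0.21,0,-0.17],"dr":[0,-37,0],"hand":1},{"linear":[-0.21,0,-0.17],"dr":[0,-37,0],"hand":1},{"linear":[-0.21,0,-0.17],"dr":[0,-37,0],"hand":1}]'
python3 -c "
from h import *
plan((.52,-.16,.25),-90)"
```

```text
t: 1.92
eef_pos: [0.3456, -0.4223, 0.2318]
tool_rot: [0.319, -0.318, 0.631, -0.631]
contact_force: [-0.3, 0.9, 0.6]
gripper_width: 1.0
linear [-0.3146 -0.0175 -0.0155] dr [ -0.0896 -36.4461  -0.121 ]
```

```bash
python3 -m crank '[{"linear":[-0.04,0,0],"dr":[0,-6,0],"hand":1},{"linear":[-0.08,0,0],"dr":[0,-12,0],"hand":1},{"linear":[-0.12,-0.01,0],"dr":[0,-18,0],"hand":1},{"linear":[-0.16,-0.01,-0.01],"dr":[0,-24,0],"hand":1},{"linear":[-0.2,-0.01,-0.01],"dr":[0,-30,0],"hand":1},{"linear":[-0.24,-0.017,-0.015],"dr":[0,-36.4,0],"hand":1},{"linear":[-0.28,-0.017,-0.015],"dr":[0,-36.4,0],"hand":1},{"linear":[-0.315,-0.017,-0.015],"dr":[0,-36.4,0],"hand":1},{"linear":[-0.315,-0.017,-0.015],"dr":[0,-36.4,0],"hand":1},{"linear":[-0.315,-0.017,-0.015],"dr":[0,-36.4,0],"hand":1}]'
python3 - <<'E'
from h import *
o=bot.get_obs();C=cam("wrist",o);I=bot.read_camera("wrist");cv2.imwrite("pics/w1.png",I);print(o["eef_pos"],np.abs(o["joint_vel"]).max(),o["q"])
for n in ["amber_bottle","slide_box","green_cap_bottle","steel_tin","yellow_tray"]:
    for d in bot.place_of("wrist",n)[:5]: print(n,d["xy"],round(d["score"],2),onplane(C,d["xy"],0)[0])
h=cv2.cvtColor(I,cv2.COLOR_BGR2HSV)
print("yellow",rect(C,cv2.inRange(h,(24,150,80),(32,255,255)),.014))
d=bot.cut_out("wrist","slide_box")
if d:
  m=d[0]["pixels"]; w=m&(h[...,1]<90)&(h[...,2]>120); print("lid",w.sum(),rect(C,w,.05),d[0]["extent"])
E
```

```text
t: 2.75
eef_pos: [0.5199, -0.1651, 0.2484]
tool_rot: [-0.499, 0.498, -0.502, 0.502]
contact_force: [-0.5, 0.6, -0.3]
gripper_width: 0.998
[ 0.5199 -0.1651  0.2484] 0.05543171898484424 [ 0.5877  0.2858 -0.475   1.822   0.1471  1.0681  0.0518]
amber_bottle [217.5, 196.3] 0.96 [ 0.3891 -0.2066  0.    ]
amber_bottle [230.8, 277.1] 0.89 [ 0.3948 -0.3215  0.    ]
amber_bottle [276.9, 233.9] 0.69 [ 0.4605 -0.2582  0.    ]
amber_bottle [177.8, 245.7] 0.6 [ 0.3298 -0.2741  0.    ]
slide_box [276.1, 152.2] 0.61 [ 0.4649 -0.152   0.    ]
green_cap_bottle [276.0, 60.8] 0.63 [ 0.47   -0.0515  0.    ]
yellow_tray [391.9, 160.2] 0.65 [ 0.6037 -0.1626  0.    ]
yellow (array([ 0.6186, -0.0993], dtype=float32), [np.float32(0.03836296), np.float32(0.061306823)], np.float32(89.61245))
lid 1522 (array([ 0.4661, -0.1523], dtype=float32), [np.float32(0.036424942), np.float32(0.047335096)], np.float32(79.611145)) [252.9, 134.7, 295.6, 184.7]
```

View pics/w1.png

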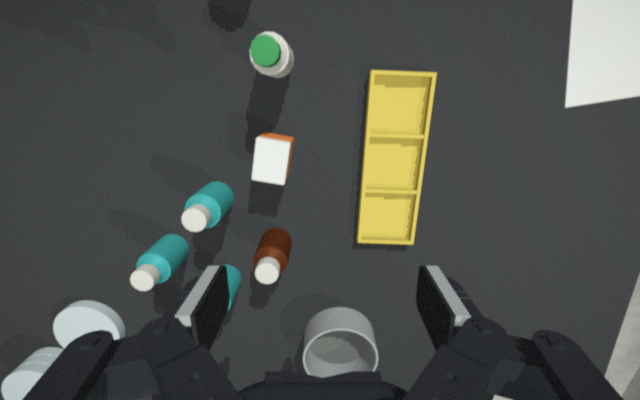

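The picture shows the box at (273,158), brown bottle at (270,255), green cap at (268,50), and yellow tray corners at (370,70), (437,72), (414,244), (358,243). The network heights and sizes agree.

```bash
python3 - <<'E'
from h import *
o=bot.get_obs();C=cam("wrist",o)
c=onplane(C,[(370,70),(437,72),(414,244),(358,243)],.014)[:,:2];print(c,c.mean(0),"long",np.degrees(np.arctan2(*(((c[0]+c[1])-(c[2]+c[3]))[::-1]))),np.linalg.norm(c[0]-c[3]),np.linalg.norm(c[0]-c[1]))
print("amber cap",onplane(C,[(267,271)],.082), "tri w/ side",tri(C,(267,271),cam("side"),(399,248)),"lid tri",tri(C,(273,160),cam("side"),(356,231)))
plan((.465,-.153,.14),-100.4)
E
```

```text
[[ 0.5702 -0.0658]
 [ 0.6417 -0.0686]
 [ 0.6325 -0.2707]
 [ 0.5618 -0.2684]] [ 0.6016 -0.1684] long 87.51152166313814 0.2028621768261822 0.07161197273192096
amber cap [[ 0.4579 -0.2674  0.082 ]] tri w/ side [ 0.4586 -0.2668  0.0837] lid tri [ 0.4646 -0.1547  0.0431]
linear [-0.0144  0.1083 -0.0533] dr [0.0108 9.6993 0.023 ]
```

```bash
python3 -m crank '[{"linear":[-0.007,0.03,-0.025],"dr":[0,5,0],"hand":0.5},{"linear":[-0.014,0.06,-0.053],"dr":[0,9.7,0],"hand":0.5},{"linear":[-0.014,0.09,-0.053],"dr":[0,9.7,0],"hand":0.5},{"linear":[-0.014,0.108,-0.053],"dr":[0,9.7,0],"hand":0.5},{"linear":[-0.014,0.108,-0.053],"dr":[0,9.7,0],"hand":0.5},{"linear":[-0.014,0.108,-0.053],"dr":[0,9.7,0],"hand":0.5}]'
python3 - <<'E'
from h import *
plan((.465,-.1535,.016),-100.4)
o=bot.get_obs();C=cam("wrist",o);I=bot.read_camera("wrist");cv2.imwrite("pics/w2.png",I)
print(proj(C,[(.465,-.1535,.05),o["eef_pos"]]))
E
```

```text
t: 3.6
eef_pos: [0.4655, -0.1524, 0.1401]
tool_rot: [0.453, -0.453, 0.543, -0.542]
contact_force: [0.6, -0.1, 0.7]
gripper_width: 0.748
linear [ 0.0012  0.1241 -0.0001] dr [ 0.084   0.0951 -0.0158]
[[322.0343 207.1106]
 [322.2105 265.9962]]
```

View pics/w2.png

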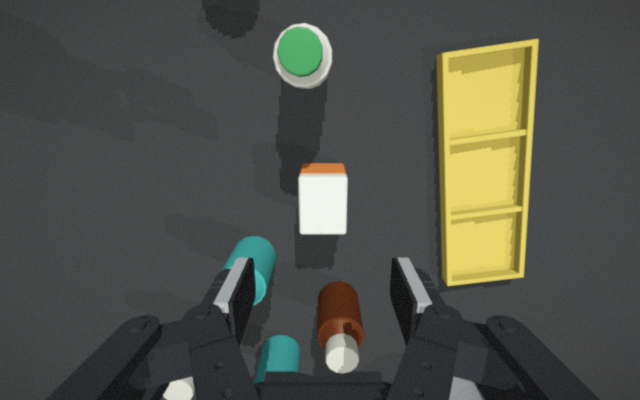

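The lid is centred at (322,204), right where predicted, and squared to the jaws. Descend and grip.

```bash
python3 -m crank '[{"linear":[0.001,0.03,0],"dr":[0,0,0],"hand":0.5},{"linear":[0.001,0.06,0],"dr":[0,0,0],"hand":0.5},{"linear":[0.001,0.09,0],"dr":[0,0,0],"hand":0.5},{"linear":[0.001,0.11,0],"dr":[0,0,0],"hand":0.5},{"linear":[0.001,0.124,0],"dr":[0,0,0],"hand":0.5},{"linear":[0.001,0.124,0],"dr":[0,0,0],"hand":0.5},{"linear":[0.001,0.124,0],"dr":[0,0,0],"hand":0.1},{"linear":[0.001,0.124,0],"dr":[0,0,0],"hand":-0.4},{"linear":[0.001,0.124,0],"dr":[0,0,0],"hand":-0.6},{"linear":[0.001,0.124,0],"dr":[0,0,0],"hand":-0.6}]' 40
python3 -m crank '[{"linear":[0,0,0],"dr":[0,0,0],"hand":-1},{"linear":[0,0,0],"dr":[0,0,0],"hand":-1},{"linear":[0,0,0],"dr":[0,0,0],"hand":-1},{"linear":[0,-0.02,0],"dr":[0,0,0],"hand":-1},{"linear":[0,-0.04,0],"dr":[0,0,0],"hand":-1},{"linear":[0,-0.07,0],"dr":[0,0,0],"hand":-1},{"linear":[0,-0.1,0],"dr":[0,0,0],"hand":-1},{"linear":[0,-0.1,0],"dr":[0,0,0],"hand":-1}]'
python3 -c "
from h import *
plan((.599,-.233,.116),-92.5)"
```

```text
t: 4.48
eef_pos: [0.4674, -0.1536, 0.0181]
tool_rot: [-0.454, 0.452, -0.542, 0.544]
contact_force: [0.4, -0.8, 6.9]
gripper_width: 0.415
t: 5.15
eef_pos: [0.4694, -0.154, 0.1222]
tool_rot: [-0.455, 0.451, -0.54, 0.546]
contact_force: [0.7, 0.8, -0.8]
gripper_width: 0.413
linear [0.0546 0.0076 0.1415] dr [-0.5649 -7.7846  0.1151]
```

```bash
python3 -m crank '[{"linear":[0.01,0,0.03],"dr":[0,-2,0],"hand":-1},{"linear":[0.02,0,0.06],"dr":[0,-4,0],"hand":-1},{"linear":[0.035,0,0.09],"dr":[-0.3,-6,0],"hand":-1},{"linear":[0.045,0.01,0.12],"dr":[-0.5,-7.8,0],"hand":-1},{"linear":[0.055,0.02,0.1415],"dr":[-0.5,-7.8,0],"hand":-1},{"linear":[0.055,0.04,0.1415],"dr":[-0.5,-7.8,0],"hand":-1},{"linear":[0.055,0.06,0.1415],"dr":[-0.5,-7.8,0],"hand":-1},{"linear":[0.055,0.07,0.1415],"dr":[-0.5,-7.8,0],"hand":-1},{"linear":[0.055,0.07,0.1415],"dr":[-0.5,-7.8,0],"hand":-1}]'
python3 -c "
from h import *
plan((.599,-.233,.022),-92.5)"
```

```text
t: 5.9
eef_pos: [0.593, -0.232, 0.0438]
tool_rot: [0.486, -0.492, 0.514, -0.507]
contact_force: [-1.5, -0.1, -1.1]
gripper_width: 0.417
linear [0.0008 0.0217 0.0063] dr [ 0.7611  0.0372 -0.1039]
```

```bash
python3 -m crank '[{"linear":[0.001,0,0.006],"dr":[0.7,0,0],"hand":-1},{"linear":[0.001,0.007,0.006],"dr":[0.7,0,0],"hand":-1},{"linear":[0.001,0.014,0.006],"dr":[0.7,0,0],"hand":-1},{"linear":[0.001,0.019,0.006],"dr":[0.7,0,0],"hand":-1},{"linear":[0.001,0.019,0.006],"dr":[0.7,0,0],"hand":-1},{"linear":[0.001,0.019,0.006],"dr":[0.7,0,0],"hand":-1}]'
python3 -c "
from h import *
plan((.599,-.233,.022),-92.5)"
```

```text
t: 6.4
eef_pos: [0.6006, -0.2337, 0.027]
tool_rot: [-0.49, 0.488, -0.51, 0.511]
contact_force: [-0.5, 0.2, -0.1]
gripper_width: 0.419
linear [-0.0006  0.005  -0.0017] dr [-0.1665  0.0338 -0.0383]
```

```bash
python3 -m crank '[{"linear":[0,0.003,-0.0015],"dr":[0,0,0],"hand":-1},{"linear":[0,0.006,-0.0015],"dr":[0,0,0],"hand":-1},{"linear":[0,0.006,-0.0015],"dr":[0,0,0],"hand":-1}]'
python3 -m crank '[{"linear":[0,0,0],"dr":[0,0,0],"hand":-0.1},{"linear":[0,0,0],"dr":[0,0,0],"hand":0.0},{"linear":[0,0,0],"dr":[0,0,0],"hand":0.2},{"linear":[0,0,0],"dr":[0,0,0],"hand":0.2},{"linear":[0,-0.03,0],"dr":[0,0,0],"hand":0.3},{"linear":[0,-0.07,0],"dr":[0,0,0],"hand":0.5},{"linear":[0,-0.11,0],"dr":[0,0,0],"hand":0.5},{"linear":[0,-0.14,0],"dr":[0,0,0],"hand":0.5},{"linear":[0,-0.14,0],"dr":[0,0,0],"hand":0.5}]'
python3 - <<'E'
from h import *
o=bot.get_obs();C=cam("wrist",o);I=bot.read_camera("wrist");cv2.imwrite("pics/w3.png",I)
plan((.459,-.266,.20),-180)
print(proj(C,[(.459,-.266,.082),(.599,-.233,.054)]))
E
```

```text
t: 6.65
eef_pos: [0.5998, -0.2338, 0.0222]
tool_rot: [-0.49, 0.488, -0.51, 0.512]
contact_force: [-2.3, 0.2, 5.6]
gripper_width: 0.414
t: 7.4
eef_pos: [0.6031, -0.2346, 0.1687]
tool_rot: [-0.492, 0.486, -0.506, 0.515]
contact_force: [0.9, 0.3, 0.9]
gripper_width: 0.751
linear [ 0.0379 -0.036  -0.1406] dr [-0.5676 87.5137 -0.4027]
[[135.3593 254.0234]
 [315.1501 193.9027]]
```

View pics/w3.png

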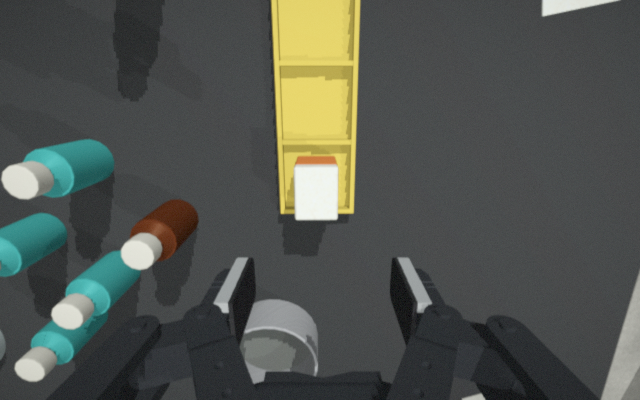

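The box stands in the end compartment, seen at (316,191) against (315,194) predicted. Next is the brown bottle at (141,251), approached with the jaws along world y to clear the turquoise ones.

```bash
python3 -m crank '[{"linear":[0,-0.02,-0.01],"dr":[0,7,0],"hand":0.5},{"linear":[0.01,-0.03,-0.03],"dr":[0,14,0],"hand":0.5},{"linear":[0.01,-0.036,-0.05],"dr":[0,21,0],"hand":0.5},{"linear":[0.02,-0.036,-0.07],"dr":[0,28,0],"hand":0.5},{"linear":[0.02,-0.036,-0.08],"dr":[0,35,0],"hand":0.5},{"linear":[0.03,-0.036,-0.1],"dr":[0,42,0],"hand":0.5},{"linear":[0.03,-0.036,-0.12],"dr":[0,49,0],"hand":0.5},{"linear":[0.038,-0.036,-0.139],"dr":[0,56,0],"hand":0.5},{"linear":[0.038,-0.036,-0.139],"dr":[0,63,0],"hand":0.5},{"linear":[0.038,-0.036,-0.139],"dr":[0,70,0],"hand":0.5}]'
python3 -c "
from h import *
plan((.461,-.265,.18),-180)"
```

```text
t: 8.28
eef_pos: [0.4561, -0.2663, 0.1955]
tool_rot: [0.105, -0.104, 0.7, -0.699]
contact_force: [0.9, 0.3, -0.1]
gripper_width: 0.749
linear [-0.005   0.0155  0.0002] dr [ 0.0427 17.0555 -0.0635]
```

```bash
python3 -m crank '[{"linear":[-0.003,0.005,0],"dr":[0,6,0],"hand":0.5},{"linear":[-0.005,0.01,0],"dr":[0,12,0],"hand":0.5},{"linear":[-0.005,0.0155,0],"dr":[0,17,0],"hand":0.5},{"linear":[-0.005,0.0155,0],"dr":[0,17,0],"hand":0.5},{"linear":[-0.005,0.0155,0],"dr":[0,17,0],"hand":0.5}]'
python3 - <<'E'
from h import *
o=bot.get_obs();C=cam("wrist",o);I=bot.read_camera("wrist");cv2.imwrite("pics/w4.png",I);print(o["q"])
print(proj(C,[(.461,-.265,.082),(.461,-.265,.0)]))
h=cv2.cvtColor(I,cv2.COLOR_BGR2HSV);m=cv2.inRange(h,(0,0,150),(180,70,255))
n,l,s,c=cv2.connectedComponentsWithStats(m)
for i in range(1,n):
    if s[i,4]>200: print(s[i],c[i],onplane(C,c[i],.082)[0])
plan((.461,-.265,.022),-180)
E
```

```text
t: 8.7
eef_pos: [0.4624, -0.2638, 0.1801]
tool_rot: [0.005, -0.004, 0.708, -0.707]
contact_force: [-0.3, -0.8, -0.4]
gripper_width: 0.748
[ 0.5274  0.3081 -0.1505  1.9405  0.0562  0.8964 -1.2098]
[[323.0115 205.0143]
 [322.9757 178.6715]]
[ 250    0   65   40 2456] [282.2463  18.5611] [ 0.589  -0.2369  0.082 ]
[ 453   28  126  130 1455] [514.2419  92.8687] [ 0.545  -0.3968  0.082 ]
[ 45 158  44  44 871] [ 71.6935 176.7164] [ 0.4812 -0.0754  0.082 ]
[310 187  33  35 874] [325.4645 204.7998] [ 0.4612 -0.2669  0.082 ]
[371 264  20  35 552] [381.1377 280.7645] [ 0.3945 -0.3146  0.082 ]
[255 271  13  26 234] [259.9145 283.5   ] [ 0.3905 -0.2128  0.082 ]
[318 325  29  34 669] [331.1046 343.5904] [ 0.3291 -0.2739  0.082 ]
[449 377  19  23 339] [458.3215 389.5103] [ 0.2769 -0.3961  0.082 ]
linear [0.0021 0.1586 0.0011] dr [ 0.0514  0.6997 -0.1256]
```

View pics/w4.png

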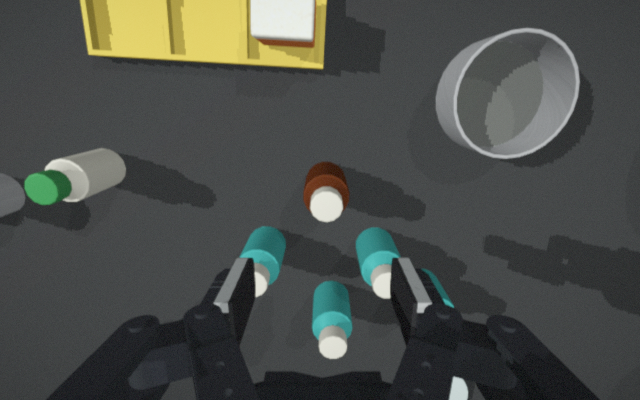

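The brown cap at (326,205) gives (0.461,-0.267), as expected. Descend and grip.

```bash
python3 -m crank '[{"linear":[0.001,0.03,0.002],"dr":[0,0.7,0],"hand":0.5},{"linear":[0.001,0.06,0.0027],"dr":[0,0.7,0],"hand":0.5},{"linear":[0.001,0.09,0.0027],"dr":[0,0.7,0],"hand":0.5},{"linear":[0.001,0.12,0.0027],"dr":[0,0.7,0],"hand":0.5},{"linear":[0.001,0.14,0.0027],"dr":[0,0.7,0],"hand":0.5},{"linear":[0.001,0.156,0.0027],"dr":[0,0.7,0],"hand":0.5},{"linear":[0.001,0.156,0.0027],"dr":[0,0.7,0],"hand":0.5},{"linear":[0.001,0.156,0.0027],"dr":[0,0.7,0],"hand":0.2},{"linear":[0.001,0.156,0.0027],"dr":[0,0.7,0],"hand":-0.1},{"linear":[0.001,0.156,0.0027],"dr":[0,0.7,0],"hand":-0.4}]' 40
python3 -m crank '[{"linear":[0,0,0],"dr":[0,0,0],"hand":-1},{"linear":[0,0,0],"dr":[0,0,0],"hand":-1},{"linear":[0,0,0],"dr":[0,0,0],"hand":-1}]'
python3 -m crank '[{"linear":[0,-0.02,0],"dr":[0,0,0],"hand":-1},{"linear":[0,-0.04,0],"dr":[0,0,0],"hand":-1},{"linear":[0,-0.08,0],"dr":[0,0,0],"hand":-1},{"linear":[0,-0.12,0],"dr":[0,0,0],"hand":-1},{"linear":[0,-0.16,0],"dr":[0,0,0],"hand":-1},{"linear":[0,-0.18,0],"dr":[0,0,0],"hand":-1},{"linear":[0,-0.18,0],"dr":[0,0,0],"hand":-1}]'
python3 -c "
from h import *
plan((.57,.10,.20),-90)"
```

```text
t: 9.58
eef_pos: [0.4638, -0.2675, 0.0267]
tool_rot: [-0.001, -0.003, -0.707, 0.707]
contact_force: [-0.5, -0.4, -0.3]
gripper_width: 0.458
t: 9.83
eef_pos: [0.4636, -0.2673, 0.0265]
tool_rot: [-0.001, -0.003, -0.707, 0.707]
contact_force: [-1.5, -0.3, 7.5]
gripper_width: 0.454
t: 10.42
eef_pos: [0.4648, -0.2682, 0.2109]
tool_rot: [-0.003, -0.005, -0.706, 0.708]
contact_force: [0.0, 0.3, -0.2]
gripper_width: 0.455
linear [-0.1039  0.0107 -0.3686] dr [ -0.7343 -90.1768  -0.3814]
```

```bash
python3 -m crank '[{"linear":[-0.01,0,-0.03],"dr":[0,-7,0],"hand":-1},{"linear":[-0.02,0,-0.06],"dr":[0,-14,0],"hand":-1},{"linear":[-0.03,0,-0.1],"dr":[0,-21,0],"hand":-1},{"linear":[-0.04,0,-0.14],"dr":[0,-28,0],"hand":-1},{"linear":[-0.05,0,-0.18],"dr":[0,-35,0],"hand":-1},{"linear":[-0.06,0,-0.22],"dr":[0,-42,0],"hand":-1},{"linear":[-0.07,0,-0.26],"dr":[0,-49,0],"hand":-1},{"linear":[-0.08,0,-0.3],"dr":[0,-56,0],"hand":-1},{"linear":[-0.09,0,-0.34],"dr":[0,-63,0],"hand":-1},{"linear":[-0.1,0,-0.37],"dr":[0,-70,0],"hand":-1}]'
python3 -m crank '[{"linear":[0,0,0],"dr":[0,-7,0],"hand":-1},{"linear":[0,0,0],"dr":[0,-14,0],"hand":-1},{"linear":[0,0,0],"dr":[0,-20,0],"hand":-1},{"linear":[0,0,0],"dr":[0,-20,0],"hand":-1},{"linear":[0,0,0],"dr":[0,-20,0],"hand":-1}]'
python3 - <<'E'
from h import *
o=bot.get_obs();C=cam("wrist",o);I=bot.read_camera("wrist");cv2.imwrite("pics/w5.png",I);print(o["eef_pos"],o["tool_rot"])
h=cv2.cvtColor(I,cv2.COLOR_BGR2HSV)
m=cv2.inRange(h,(105,120,50),(128,255,255));print("blue",rect(C,m,.014))
for n in ["blue_tray","steel_tin","red_cap_bottle","brass_weight","green_cap_bottle"]:
    for d in bot.place_of("wrist",n)[:2]: print(n,d["xy"],round(d["score"],2),onplane(C,d["xy"],0)[0])
E
```

```text
t: 11.25
eef_pos: [0.5622, 0.1068, 0.2049]
tool_rot: [0.408, -0.406, 0.578, -0.578]
contact_force: [0.2, -0.2, 0.0]
gripper_width: 0.455
t: 11.67
eef_pos: [0.5625, 0.1025, 0.2047]
tool_rot: [-0.499, 0.498, -0.501, 0.502]
contact_force: [0.6, 0.5, -1.4]
gripper_width: 0.453
[0.5625 0.1025 0.2047] [-0.499   0.4979 -0.5012  0.5019]
blue (array([0.6297, 0.1472], dtype=float32), [np.float32(0.07234202), np.float32(0.20363149)], np.float32(83.597885))
blue_tray [387.2, 127.2] 0.69 [0.6303 0.1483 0.    ]
steel_tin [214.1, 206.5] 0.94 [0.4416 0.0627 0.    ]
red_cap_bottle [213.4, 124.5] 0.9 [0.4508 0.1522 0.    ]
brass_weight [250.0, 292.4] 0.17 [ 0.4732 -0.049   0.    ]
green_cap_bottle [249.8, 294.9] 0.67 [ 0.4727 -0.0525  0.    ]
```

View pics/w5.png

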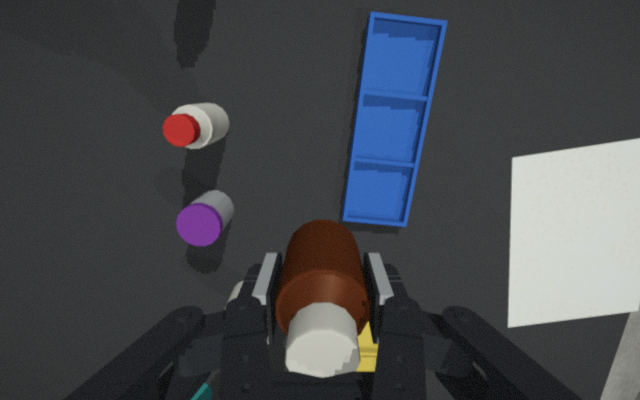

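Bottle held upright. Blue tray measured 72 x 204 mm at (0.630,0.148), which agrees with the sizes given. The end compartment next to the arm is at (0.623,0.082).

```bash
python3 -m crank '[{"linear":[0.01,0,0.02],"dr":[0,0,0],"hand":-1},{"linear":[0.02,0.02,0.04],"dr":[0,0,0],"hand":-1},{"linear":[0.0205,0.05,0.06],"dr":[0,0,0],"hand":-1},{"linear":[0.0205,0.08,0.06],"dr":[0,0,0],"hand":-1},{"linear":[0.0205,0.11,0.06],"dr":[0,0,0],"hand":-1},{"linear":[0.0205,0.135,0.06],"dr":[0,0,0],"hand":-1},{"linear":[0.0205,0.15,0.06],"dr":[0,0,0],"hand":-1},{"linear":[0.0205,0.155,0.06],"dr":[0,0,0],"hand":-1},{"linear":[0.0205,0.155,0.06],"dr":[0,0,0],"hand":-1},{"linear":[0.0205,0.155,0.06],"dr":[0,0,0],"hand":-1}]'
python3 -c "
from h import *
plan((.6227,.082,.0305),-90)"
```

```text
t: 12.8
eef_pos: [0.6246, 0.0825, 0.0522]
tool_rot: [-0.501, 0.498, -0.5, 0.502]
contact_force: [-0.5, 0.1, -1.1]
gripper_width: 0.455
linear [ 0.0005  0.0217 -0.002 ] dr [-0.3048 -0.1773 -0.0473]
```

```bash
python3 -m crank '[{"linear":[0,0.008,-0.002],"dr":[0,0,0],"hand":-1},{"linear":[0,0.015,-0.002],"dr":[0,0,0],"hand":-1},{"linear":[0,0.019,-0.002],"dr":[0,0,0],"hand":-1},{"linear":[0,0.022,-0.002],"dr":[0,0,0],"hand":-1},{"linear":[0,0.022,-0.002],"dr":[0,0,0],"hand":-1}]'

```

```text
t: 13.22
eef_pos: [0.6217, 0.0819, 0.0305]
tool_rot: [-0.5, 0.499, -0.5, 0.502]
contact_force: [-5.2, -2.2, 12.9]
gripper_width: 0.451
```

```bash
python3 -m crank '[{"linear":[0,0,0],"dr":[0,0,0],"hand":0.0},{"linear":[0,0,0],"dr":[0,0,0],"hand":0.1},{"linear":[0,0,0],"dr":[0,0,0],"hand":0.3},{"linear":[0,0,0],"dr":[0,0,0],"hand":0.3},{"linear":[0,-0.03,0],"dr":[0,0,0],"hand":0.4},{"linear":[0,-0.07,0],"dr":[0,0,0],"hand":0.5},{"linear":[0,-0.11,0],"dr":[0,0,0],"hand":0.5},{"linear":[-0.02,-0.15,-0.03],"dr":[0,0,0],"hand":0.5},{"linear":[-0.04,-0.15,-0.07],"dr":[0,0,0],"hand":0.5},{"linear":[-0.05,-0.15,-0.1],"dr":[0,0,0],"hand":0.5}]'
python3 -m crank '[{"linear":[-0.02,0,-0.04],"dr":[0,0,0],"hand":0.5},{"linear":[-0.025,0,-0.074],"dr":[0,0,0],"hand":0.5},{"linear":[-0.025,0,-0.074],"dr":[0,0,0],"hand":0.5},{"linear":[-0.025,0,-0.074],"dr":[0,0,0],"hand":0.5}]'
python3 - <<'E'
from h import *
o=bot.get_obs();C=cam("wrist",o);I=bot.read_camera("wrist");cv2.imwrite("pics/w6.png",I);print(o["eef_pos"])
h=cv2.cvtColor(I,cv2.COLOR_BGR2HSV)
for nm,m,z in(("red",cv2.inRange(h,(0,150,80),(6,255,255))|cv2.inRange(h,(174,150,80),(180,255,255)),.082),("violet",cv2.inRange(h,(130,80,50),(160,255,255)),.054)):
    n,l,s,c=cv2.connectedComponentsWithStats(m);i=1+s[1:,4].argmax();print(nm,s[i],c[i],onplane(C,c[i],z)[0])
for n in ["red_cap_bottle","brass_weight","amber_bottle","steel_tin"]:
    for d in bot.place_of("wrist",n)[:2]: print(n,d["xy"],round(d["score"],2),onplane(C,d["xy"],0 if n!="amber_bottle" else .004)[0])
plan((.448,.155,.022),-90)
E
```

```text
t: 14.05
eef_pos: [0.5243, 0.1337, 0.1814]
tool_rot: [-0.502, 0.496, -0.499, 0.503]
contact_force: [-1.3, 1.4, 0.2]
gripper_width: 0.748
t: 14.38
eef_pos: [0.4474, 0.1573, 0.1785]
tool_rot: [-0.501, 0.499, -0.499, 0.501]
contact_force: [1.2, -0.1, 0.5]
gripper_width: 0.749
[0.4474 0.1573 0.1785]
red [309 187  31  34 839] [323.6615 203.5983] [0.4487 0.1567 0.082 ]
violet [ 294  266   46   44 1593] [317.0082 287.5461] [0.4428 0.064  0.054 ]
red_cap_bottle [327.9, 180.1] 0.55 [0.4537 0.1538 0.    ]
brass_weight [329.6, 33.7] 0.72 [0.4545 0.2865 0.    ]
amber_bottle [485.3, 245.7] 0.95 [0.6218 0.0824 0.004 ]
steel_tin [313.1, 263.2] 0.58 [0.4379 0.0597 0.    ]
linear [ 0.0018  0.1563 -0.0029] dr [-0.2164 -0.2716 -0.0596]
```

View pics/w6.png

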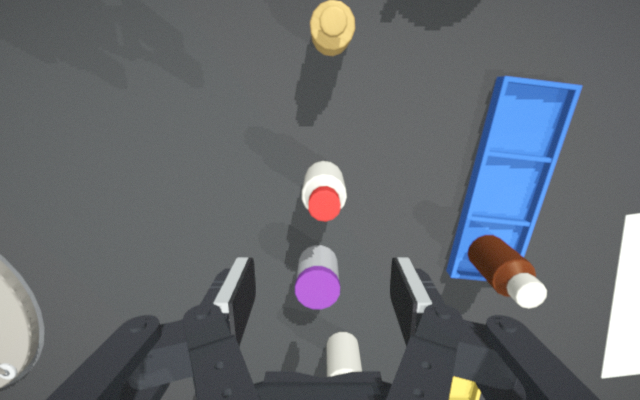

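The brown bottle stands in the near compartment, base at (485,246), at (0.622,0.082). The red cap at (324,204) gives (0.449,0.156). Grip it.

```bash
python3 -m crank '[{"linear":[0.001,0.03,0.001],"dr":[0,0,0],"hand":0.5},{"linear":[0.001,0.06,0.001],"dr":[0,0,0],"hand":0.5},{"linear":[0.001,0.09,0.001],"dr":[0,0,0],"hand":0.5},{"linear":[0.001,0.12,0.001],"dr":[0,0,0],"hand":0.5},{"linear":[0.001,0.14,0.001],"dr":[0,0,0],"hand":0.5},{"linear":[0.001,0.155,0.001],"dr":[0,0,0],"hand":0.5},{"linear":[0.001,0.155,0.001],"dr":[0,0,0],"hand":0.5},{"linear":[0.001,0.155,0.001],"dr":[0,0,0],"hand":0.2},{"linear":[0.001,0.155,0.001],"dr":[0,0,0],"hand":-0.1},{"linear":[0.001,0.155,0.001],"dr":[0,0,0],"hand":-0.4}]' 40
python3 -m crank '[{"linear":[0,0,0],"dr":[0,0,0],"hand":-1},{"linear":[0,0,0],"dr":[0,0,0],"hand":-1},{"linear":[0,0,0],"dr":[0,0,0],"hand":-1}]'
python3 -m crank '[{"linear":[0,-0.02,0],"dr":[0,0,0],"hand":-1},{"linear":[0,-0.04,0],"dr":[0,0,0],"hand":-1},{"linear":[0,-0.08,0],"dr":[0,0,0],"hand":-1},{"linear":[-0.01,-0.12,0.02],"dr":[0,0,0],"hand":-1},{"linear":[-0.02,-0.12,0.05],"dr":[0,0,0],"hand":-1},{"linear":[-0.03,-0.12,0.08],"dr":[0,0,0],"hand":-1},{"linear":[-0.04,-0.12,0.12],"dr":[0,0,0],"hand":-1},{"linear":[-0.05,-0.12,0.15],"dr":[0,0,0],"hand":-1},{"linear":[-0.057,-0.12,0.187],"dr":[0,0,0],"hand":-1},{"linear":[-0.057,-0.12,0.187],"dr":[0,0,0],"hand":-1}]'
python3 -c "
from h import *
plan((.637,.2136,.03),-90)"
```

```text
t: 15.47
eef_pos: [0.4517, 0.1565, 0.0244]
tool_rot: [-0.501, 0.497, -0.5, 0.502]
contact_force: [-0.2, 0.4, -1.6]
gripper_width: 0.437
t: 15.72
eef_pos: [0.4514, 0.1563, 0.0242]
tool_rot: [-0.501, 0.498, -0.5, 0.502]
contact_force: [-0.7, -0.2, 7.4]
gripper_width: 0.436
t: 16.55
eef_pos: [0.6432, 0.2128, 0.1437]
tool_rot: [-0.501, 0.496, -0.5, 0.503]
contact_force: [1.5, -0.8, -0.0]
gripper_width: 0.431
linear [-0.0005  0.1136 -0.007 ] dr [-0.4267 -0.3348 -0.1466]
```

```bash
python3 -m crank '[{"linear":[0,0.03,-0.005],"dr":[0,0,0],"hand":-1},{"linear":[0,0.06,-0.005],"dr":[0,0,0],"hand":-1},{"linear":[0,0.08,-0.005],"dr":[0,0,0],"hand":-1},{"linear":[0,0.095,-0.005],"dr":[0,0,0],"hand":-1},{"linear":[0,0.095,-0.005],"dr":[0,0,0],"hand":-1},{"linear":[0,0.095,-0.005],"dr":[0,0,0],"hand":-1}]'
python3 -c "
from h import *
plan((.637,.2136,.028),-90)"
```

```text
t: 17.05
eef_pos: [0.6323, 0.2124, 0.0488]
tool_rot: [-0.5, 0.499, -0.5, 0.501]
contact_force: [-0.2, 0.5, 0.4]
gripper_width: 0.436
linear [-0.0012  0.0208  0.0047] dr [-0.1453 -0.1666 -0.0093]
```

```bash
python3 -m crank '[{"linear":[0,0.008,0.004],"dr":[0,0,0],"hand":-1},{"linear":[0,0.014,0.004],"dr":[0,0,0],"hand":-1},{"linear":[0,0.018,0.004],"dr":[0,0,0],"hand":-1},{"linear":[0,0.021,0.004],"dr":[0,0,0],"hand":-1},{"linear":[0,0.021,0.004],"dr":[0,0,0],"hand":-1}]'

```

```text
t: 17.47
eef_pos: [0.637, 0.2126, 0.0284]
tool_rot: [-0.5, 0.498, -0.5, 0.502]
contact_force: [0.7, -0.4, -0.4]
gripper_width: 0.436
```

```bash
python3 -m crank '[{"linear":[0,0.002,0],"dr":[0,0,0],"hand":-1},{"linear":[0,0.003,0],"dr":[0,0,0],"hand":-1},{"linear":[0,0.003,0],"dr":[0,0,0],"hand":-1}]'
python3 -m crank '[{"linear":[0,0,0],"dr":[0,0,0],"hand":0.0},{"linear":[0,0,0],"dr":[0,0,0],"hand":0.1},{"linear":[0,0,0],"dr":[0,0,0],"hand":0.3},{"linear":[0,0,0],"dr":[0,0,0],"hand":0.3},{"linear":[0,-0.03,0],"dr":[0,0,0],"hand":0.4},{"linear":[0,-0.07,0],"dr":[0,0,0],"hand":0.5},{"linear":[0,-0.11,0],"dr":[0,0,0],"hand":0.5},{"linear":[-0.02,-0.15,-0.03],"dr":[0,0,0],"hand":0.5},{"linear":[-0.04,-0.15,-0.07],"dr":[0,0,0],"hand":0.5},{"linear":[-0.05,-0.15,-0.1],"dr":[0,0,0],"hand":0.5}]'
python3 -m crank '[{"linear":[-0.02,0,-0.04],"dr":[0,0,0],"hand":0.5},{"linear":[-0.025,0,-0.08],"dr":[0,0,0],"hand":0.5},{"linear":[-0.025,0,-0.082],"dr":[0,0,0],"hand":0.5},{"linear":[-0.025,0,-0.082],"dr":[0,0,0],"hand":0.5}]'
python3 - <<'E'
from h import *
o=bot.get_obs();C=cam("wrist",o);I=bot.read_camera("wrist");cv2.imwrite("pics/w7.png",I);print(o["eef_pos"])
h=cv2.cvtColor(I,cv2.COLOR_BGR2HSV)
for n in ["red_cap_bottle","brass_weight","amber_bottle","steel_tin"]:
    for d in bot.place_of("wrist",n)[:2]: print(n,d["xy"],round(d["score"],2),onplane(C,d["xy"],0 if n in("brass_weight","steel_tin") else .004)[0])
print(proj(C,[(.4555,.285,.063),(.4555,.285,0)]))
plan((.4555,.285,.016),-90)
E
```

```text
t: 17.72
eef_pos: [0.6371, 0.2127, 0.0282]
tool_rot: [-0.5, 0.498, -0.5, 0.502]
contact_force: [-7.9, -5.3, 22.5]
gripper_width: 0.437
t: 18.55
eef_pos: [0.5391, 0.2642, 0.1776]
tool_rot: [-0.502, 0.495, -0.5, 0.502]
contact_force: [-0.3, 1.6, 0.2]
gripper_width: 0.75
t: 18.88
eef_pos: [0.4531, 0.2883, 0.1744]
tool_rot: [0.501, -0.5, 0.499, -0.5]
contact_force: [0.5, -0.0, 0.1]
gripper_width: 0.751
[0.4531 0.2883 0.1744]
red_cap_bottle [498.3, 253.0] 0.56 [0.6404 0.2073 0.004 ]
brass_weight [322.0, 177.9] 0.73 [0.4533 0.2882 0.    ]
brass_weight [499.1, 250.7] 0.47 [0.6432 0.208  0.    ]
steel_tin [311.4, 359.8] 0.75 [0.4408 0.0615 0.    ]
[[324.8703 200.883 ]
 [324.1944 180.988 ]]
linear [ 0.0019  0.1581 -0.0026] dr [-0.2122 -0.3115 -0.0369]
```

View pics/w7.png

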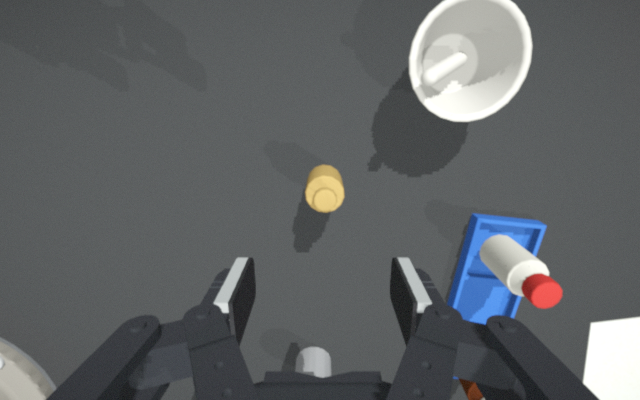

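The red-capped bottle stands in the far blue compartment, base at (498,253). The knob at (325,199) gives (0.4555,0.286), and the mortar is well clear. Grip the weight harder.

```bash
python3 -m crank '[{"linear":[0.001,0.03,0.001],"dr":[0,0,0],"hand":0.5},{"linear":[0.001,0.06,0.001],"dr":[0,0,0],"hand":0.5},{"linear":[0.001,0.09,0.001],"dr":[0,0,0],"hand":0.5},{"linear":[0.001,0.12,0.001],"dr":[0,0,0],"hand":0.5},{"linear":[0.001,0.14,0.001],"dr":[0,0,0],"hand":0.5},{"linear":[0.001,0.157,0.001],"dr":[0,0,0],"hand":0.5},{"linear":[0.001,0.157,0.001],"dr":[0,0,0],"hand":0.4},{"linear":[0.001,0.157,0.001],"dr":[0,0,0],"hand":0.1},{"linear":[0.001,0.157,0.001],"dr":[0,0,0],"hand":-0.2},{"linear":[0.001,0.157,0.001],"dr":[0,0,0],"hand":-0.5}]' 90
python3 -m crank '[{"linear":[0,0,0],"dr":[0,0,0],"hand":-1},{"linear":[0,0,0],"dr":[0,0,0],"hand":-1},{"linear":[0,0,0],"dr":[0,0,0],"hand":-1}]'
python3 -m crank '[{"linear":[0,-0.02,0],"dr":[0,0,0],"hand":-1},{"linear":[0,-0.04,0],"dr":[0,0,0],"hand":-1},{"linear":[0,-0.08,0],"dr":[0,0,0],"hand":-1},{"linear":[0,-0.12,0],"dr":[0,0,0],"hand":-1},{"linear":[0,-0.16,0],"dr":[0,0,0],"hand":-1},{"linear":[0,-0.16,0],"dr":[0,0,0],"hand":-1}]'
python3 -c "
from h import *
plan((.6015,-.167,.10),-90)"
```

```text
t: 19.97
eef_pos: [0.4582, 0.287, 0.0186]
tool_rot: [-0.501, 0.498, -0.5, 0.502]
contact_force: [1.0, 0.5, -3.6]
gripper_width: 0.373
t: 20.22
eef_pos: [0.4582, 0.287, 0.0186]
tool_rot: [-0.501, 0.498, -0.5, 0.502]
contact_force: [-1.1, -1.1, 6.9]
gripper_width: 0.369
t: 20.72
eef_pos: [0.4603, 0.2895, 0.185]
tool_rot: [0.505, -0.494, 0.499, -0.503]
contact_force: [1.7, 1.5, -4.0]
gripper_width: 0.371
linear [0.4567 0.0838 0.1414] dr [-0.8225 -0.1793 -0.4044]
```

```bash
python3 -m crank '[{"linear":[0.03,0,0.01],"dr":[0,0,0],"hand":-1},{"linear":[0.07,0,0.02],"dr":[0,0,0],"hand":-1},{"linear":[0.11,0,0.03],"dr":[0,0,0],"hand":-1},{"linear":[0.15,0,0.045],"dr":[0,0,0],"hand":-1},{"linear":[0.19,0,0.06],"dr":[0,0,0],"hand":-1},{"linear":[0.23,0,0.07],"dr":[0,0,0],"hand":-1},{"linear":[0.27,0,0.085],"dr":[0,0,0],"hand":-1},{"linear":[0.31,0,0.1],"dr":[0,0,0],"hand":-1},{"linear":[0.35,0,0.11],"dr":[0,0,0],"hand":-1},{"linear":[0.38,0,0.12],"dr":[0,0,0],"hand":-1}]'
python3 -m crank '[{"linear":[0.03,0,0.01],"dr":[0,0,0],"hand":-1},{"linear":[0.06,0,0.02],"dr":[0,0,0],"hand":-1},{"linear":[0.078,0,0.022],"dr":[0,0,0],"hand":-1},{"linear":[0.078,0.03,0.022],"dr":[0,0,0],"hand":-1},{"linear":[0.078,0.06,0.022],"dr":[0,0,0],"hand":-1},{"linear":[0.078,0.08,0.022],"dr":[0,0,0],"hand":-1},{"linear":[0.078,0.08,0.022],"dr":[0,0,0],"hand":-1},{"linear":[0.078,0.08,0.022],"dr":[0,0,0],"hand":-1}]'
python3 -c "
from h import *
plan((.6015,-.167,.0226),-90)"
```

```text
t: 21.55
eef_pos: [0.5753, -0.0981, 0.1768]
tool_rot: [-0.499, 0.498, -0.5, 0.502]
contact_force: [0.5, 0.4, -4.1]
gripper_width: 0.375
t: 22.22
eef_pos: [0.5965, -0.1719, 0.0963]
tool_rot: [0.5, -0.499, 0.501, -0.5]
contact_force: [0.4, 0.4, -3.2]
gripper_width: 0.368
linear [-0.0048  0.0737  0.0049] dr [-0.0134 -0.1665 -0.0673]
```

```bash
python3 -m crank '[{"linear":[-0.005,0.02,0.004],"dr":[0,0,0],"hand":-1},{"linear":[-0.005,0.04,0.004],"dr":[0,0,0],"hand":-1},{"linear":[-0.005,0.055,0.004],"dr":[0,0,0],"hand":-1},{"linear":[-0.005,0.063,0.004],"dr":[0,0,0],"hand":-1},{"linear":[-0.005,0.07,0.004],"dr":[0,0,0],"hand":-1},{"linear":[-0.005,0.07,0.004],"dr":[0,0,0],"hand":-1},{"linear":[-0.005,0.07,0.004],"dr":[0,0,0],"hand":-1}]'
python3 -c "
from h import *
plan((.6015,-.167,.0226),-90)"
```

```text
t: 22.8
eef_pos: [0.6025, -0.1672, 0.0282]
tool_rot: [-0.5, 0.498, -0.5, 0.502]
contact_force: [0.2, -0.5, -4.4]
gripper_width: 0.368
linear [-0.0002  0.0056 -0.001 ] dr [-0.2416 -0.1819 -0.0105]
```

```bash
python3 -m crank '[{"linear":[0,0.003,-0.001],"dr":[0,0,0],"hand":-1},{"linear":[0,0.006,-0.001],"dr":[0,0,0],"hand":-1},{"linear":[0,0.007,-0.001],"dr":[0,0,0],"hand":-1},{"linear":[0,0.007,-0.001],"dr":[0,0,0],"hand":-1}]'
```

```text
t: 23.13
eef_pos: [0.6019, -0.1672, 0.0226]
tool_rot: [-0.5, 0.498, -0.499, 0.502]
contact_force: [-3.4, 0.8, 8.1]
gripper_width: 0.368
```

```bash
python3 -m crank '[{"linear":[0,0,0],"dr":[0,0,0],"hand":-0.15},{"linear":[0,0,0],"dr":[0,0,0],"hand":0.0},{"linear":[0,0,0],"dr":[0,0,0],"hand":0.2},{"linear":[0,0,0],"dr":[0,0,0],"hand":0.2},{"linear":[0,-0.03,0],"dr":[0,0,0],"hand":0.4},{"linear":[0,-0.07,0],"dr":[0,0,0],"hand":0.5},{"linear":[0,-0.11,0],"dr":[0,0,0],"hand":0.5},{"linear":[-0.02,-0.15,-0.02],"dr":[0,0,0],"hand":0.5},{"linear":[-0.05,-0.15,-0.04],"dr":[0,0,0],"hand":0.5},{"linear":[-0.08,-0.15,-0.06],"dr":[0,0,0],"hand":0.5}]'
python3 -m crank '[{"linear":[-0.03,0,-0.02],"dr":[0,0,0],"hand":0.5},{"linear":[-0.06,0,-0.04],"dr":[0,0,0],"hand":0.5},{"linear":[-0.09,0,-0.06],"dr":[0,0,0],"hand":0.5},{"linear":[-0.12,0,-0.08],"dr":[0,0,0],"hand":0.5},{"linear":[-0.15,0,-0.1],"dr":[0,0,0],"hand":0.5},{"linear":[-0.15,0,-0.1],"dr":[0,0,0],"hand":0.5},{"linear":[-0.15,0,-0.1],"dr":[0,0,0],"hand":0.5}]'
python3 - <<'E'
from h import *
o=bot.get_obs();C=cam("wrist",o);I=bot.read_camera("wrist");cv2.imwrite("pics/w8.png",I);print(o["eef_pos"])
h=cv2.cvtColor(I,cv2.COLOR_BGR2HSV)
m=cv2.inRange(h,(130,80,50),(160,255,255))
n,l,s,c=cv2.connectedComponentsWithStats(m);i=1+s[1:,4].argmax();p=onplane(C,c[i],.054)[0];print(s[i],c[i],p)
plan((p[0],p[1],.016),-90)
E
```

```text
t: 23.97
eef_pos: [0.5422, -0.0864, 0.1737]
tool_rot: [-0.501, 0.496, -0.499, 0.504]
contact_force: [-0.1, 1.8, 0.3]
gripper_width: 0.757
t: 24.55
eef_pos: [0.4406, 0.0651, 0.1705]
tool_rot: [0.501, -0.499, 0.499, -0.501]
contact_force: [0.3, -0.5, -0.1]
gripper_width: 0.749
[0.4406 0.0651 0.1705]
[ 299  173   52   51 2076] [324.183  198.2818] [0.4425 0.0624 0.054 ]
linear [0.0013 0.1544 0.0004] dr [-0.2532 -0.0821 -0.0021]
```

View pics/w8.png

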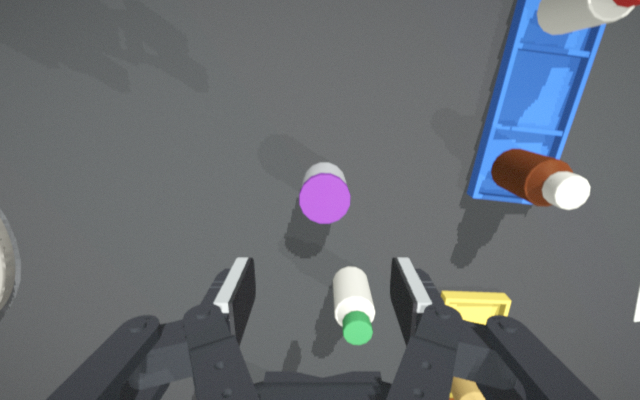

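The tin's lid at (324,198) gives (0.4425,0.062). The bottles stand well in the blue tray. Grip the tin.

```bash
python3 -m crank '[{"linear":[0.001,0.03,0],"dr":[0,0,0],"hand":0.5},{"linear":[0.001,0.06,0],"dr":[0,0,0],"hand":0.5},{"linear":[0.001,0.09,0],"dr":[0,0,0],"hand":0.5},{"linear":[0.001,0.12,0],"dr":[0,0,0],"hand":0.5},{"linear":[0.001,0.14,0],"dr":[0,0,0],"hand":0.5},{"linear":[0.001,0.156,0],"dr":[0,0,0],"hand":0.5},{"linear":[0.001,0.156,0],"dr":[0,0,0],"hand":0.4},{"linear":[0.001,0.156,0],"dr":[0,0,0],"hand":0.2},{"linear":[0.001,0.156,0],"dr":[0,0,0],"hand":0},{"linear":[0.001,0.156,0],"dr":[0,0,0],"hand":-0.3}]' 45
python3 -m crank '[{"linear":[0,0,0],"dr":[0,0,0],"hand":-1},{"linear":[0,0,0],"dr":[0,0,0],"hand":-1},{"linear":[0,0,0],"dr":[0,0,0],"hand":-1}]'
python3 -m crank '[{"linear":[0,-0.02,0],"dr":[0,0,0],"hand":-1},{"linear":[0,-0.04,0],"dr":[0,0,0],"hand":-1},{"linear":[0,-0.08,0],"dr":[0,0,0],"hand":-1},{"linear":[0.02,-0.12,0.02],"dr":[0,0,0],"hand":-1},{"linear":[0.05,-0.13,0.05],"dr":[0,0,0],"hand":-1},{"linear":[0.08,-0.13,0.08],"dr":[0,0,0],"hand":-1},{"linear":[0.11,-0.13,0.11],"dr":[0,0,0],"hand":-1},{"linear":[0.14,-0.13,0.14],"dr":[0,0,0],"hand":-1},{"linear":[0.164,-0.13,0.16],"dr":[0,0,0],"hand":-1},{"linear":[0.164,-0.13,0.16],"dr":[0,0,0],"hand":-1}]'
python3 -c "
from h import *
plan((.6044,-.101,.022),-90)"
```

```text
t: 25.43
eef_pos: [0.4428, 0.0622, 0.0151]
tool_rot: [-0.5, 0.498, -0.5, 0.502]
contact_force: [0.3, 0.2, -1.8]
gripper_width: 0.485
t: 25.68
eef_pos: [0.4425, 0.0623, 0.0149]
tool_rot: [-0.5, 0.498, -0.5, 0.502]
contact_force: [-0.1, -0.7, 5.3]
gripper_width: 0.487
t: 26.52
eef_pos: [0.6049, -0.111, 0.1445]
tool_rot: [-0.498, 0.496, -0.501, 0.506]
contact_force: [0.9, -1.9, -0.9]
gripper_width: 0.485
linear [-0.0104  0.1225 -0.0015] dr [-0.4062 -0.7344  0.1817]
```

```bash
python3 -m crank '[{"linear":[-0.003,0.02,0],"dr":[0,0,0],"hand":-1},{"linear":[-0.003,0.05,0],"dr":[0,0,0],"hand":-1},{"linear":[-0.003,0.07,0],"dr":[0,0,0],"hand":-1},{"linear":[-0.003,0.09,0],"dr":[0,0,0],"hand":-1},{"linear":[-0.003,0.09,0],"dr":[0,0,0],"hand":-1},{"linear":[-0.003,0.09,0],"dr":[0,0,0],"hand":-1}]'
python3 -c "
from h import *
plan((.6044,-.101,.019),-90)"
```

```text
t: 27.02
eef_pos: [0.6001, -0.0987, 0.054]
tool_rot: [-0.5, 0.499, -0.501, 0.501]
contact_force: [1.2, -0.8, -1.2]
gripper_width: 0.486
linear [0.0024 0.035  0.0042] dr [-0.0575 -0.1525 -0.0522]
```

```bash
python3 -m crank '[{"linear":[0.0024,0.008,0.004],"dr":[0,0,0],"hand":-1},{"linear":[0.0024,0.016,0.004],"dr":[0,0,0],"hand":-1},{"linear":[0.0024,0.024,0.004],"dr":[0,0,0],"hand":-1},{"linear":[0.0024,0.03,0.004],"dr":[0,0,0],"hand":-1},{"linear":[0.0024,0.034,0.004],"dr":[0,0,0],"hand":-1},{"linear":[0.0024,0.035,0.004],"dr":[0,0,0],"hand":-1},{"linear":[0.0024,0.035,0.004],"dr":[0,0,0],"hand":-1}]'
```

```text
t: 27.6
eef_pos: [0.6051, -0.1013, 0.0195]
tool_rot: [-0.5, 0.498, -0.5, 0.501]
contact_force: [0.1, 0.8, -1.4]
gripper_width: 0.49
```

```bash
python3 -m crank '[{"linear":[0,0.001,0],"dr":[0,0,0],"hand":-1},{"linear":[0,0.002,0],"dr":[0,0,0],"hand":-1},{"linear":[0,0.002,0],"dr":[0,0,0],"hand":-1}]'
python3 -m crank '[{"linear":[0,0,0],"dr":[0,0,0],"hand":0.05},{"linear":[0,0,0],"dr":[0,0,0],"hand":0.15},{"linear":[0,0,0],"dr":[0,0,0],"hand":0.35},{"linear":[0,0,0],"dr":[0,0,0],"hand":0.4},{"linear":[0,-0.03,0],"dr":[0,0,0],"hand":0.4},{"linear":[0,-0.07,0],"dr":[0,0,0],"hand":0.5},{"linear":[0,-0.11,0],"dr":[0,0,0],"hand":0.5},{"linear":[-0.03,-0.15,0],"dr":[0,0,0],"hand":0.5},{"linear":[-0.06,-0.19,0],"dr":[0,0,0],"hand":0.5},{"linear":[-0.09,-0.21,0],"dr":[0,0,0],"hand":0.5}]'
python3 -m crank '[{"linear":[0,0,0],"dr":[0,0,0],"hand":0.5},{"linear":[0,0,0],"dr":[0,0,0],"hand":0.5},{"linear":[0,0,0],"dr":[0,0,0],"hand":0.5}]'
python3 - <<'E'
from h import *
o=bot.get_obs();C=cam("wrist",o);I=bot.read_camera("wrist");J=bot.read_camera("side");print(o["eef_pos"],o["t"])
cv2.imwrite("pics/fin.png",np.vstack([I[:,:640],cv2.resize(J[120:300,210:498],(640,400))])[:, :][::1]) if 0 else cv2.imwrite("pics/fin.png",cv2.resize(np.vstack([I,cv2.resize(J[120:310,200:504],(640,400))]),(480,600)))
D=cam("side")
for n,z in [("amber_bottle",.004),("red_cap_bottle",.004),("brass_weight",.004),("steel_tin",.004),("slide_box",.004),("green_cap_bottle",0),("mortar",0),("sieve",0)]:
    for nm,CC in(("wrist",C),("side",D)):
        for d in bot.place_of(nm,n)[:2]: print(n,nm,d["xy"],round(d["score"],2),onplane(CC,d["xy"],z)[0])
E
```

```text
t: 27.85
eef_pos: [0.6057, -0.1013, 0.019]
tool_rot: [-0.5, 0.498, -0.5, 0.502]
contact_force: [-3.6, 0.1, 8.1]
gripper_width: 0.484
t: 28.68
eef_pos: [0.6055, -0.0205, 0.2238]
tool_rot: [-0.5, 0.497, -0.5, 0.503]
contact_force: [1.6, 1.1, -0.4]
gripper_width: 0.749
t: 28.93
eef_pos: [0.6045, -0.02, 0.2206]
tool_rot: [-0.5, 0.499, -0.5, 0.502]
contact_force: [-0.9, -0.9, -1.5]
gripper_width: 0.748
[ 0.6045 -0.02    0.2206] 28.9333
amber_bottle wrist [156.7, 307.7] 0.63 [ 0.3913 -0.2021  0.004 ]
amber_bottle wrist [336.9, 73.9] 0.57 [0.6203 0.0781 0.004 ]
amber_bottle side [341.0, 326.1] 0.95 [ 0.3115 -0.2798  0.004 ]
amber_bottle side [389.3, 321.1] 0.89 [ 0.3811 -0.3251  0.004 ]
red_cap_bottle side [314.8, 151.9] 0.53 [0.642  0.2086 0.004 ]
brass_weight wrist [321.6, 281.3] 0.75 [ 0.6038 -0.1642  0.004 ]
brass_weight side [405.1, 221.4] 0.65 [ 0.6018 -0.172   0.004 ]
brass_weight side [323.6, 161.6] 0.19 [0.6268 0.1489 0.004 ]
steel_tin wrist [322.7, 236.0] 0.6 [ 0.6053 -0.1023  0.004 ]
steel_tin side [386.8, 206.5] 0.96 [ 0.6106 -0.1082  0.004 ]
slide_box wrist [321.6, 329.1] 0.88 [ 0.6035 -0.2368  0.004 ]
slide_box side [423.8, 238.9] 0.58 [ 0.588  -0.2353  0.004 ]
slide_box side [313.6, 152.7] 0.4 [0.6364 0.2072 0.004 ]
green_cap_bottle wrist [204.8, 197.2] 0.89 [ 0.4691 -0.0544  0.    ]
green_cap_bottle side [326.0, 218.2] 0.84 [ 0.4752 -0.0437  0.    ]
mortar side [257.4, 137.4] 0.83 [0.5641 0.4084 0.    ]
mortar side [326.7, 216.5] 0.5 [ 0.4804 -0.0401  0.    ]
sieve side [491.7, 307.8] 0.97 [ 0.5418 -0.4205  0.    ]
sieve side [423.9, 238.1] 0.52 [ 0.594  -0.2316  0.    ]
```

View pics/fin.png

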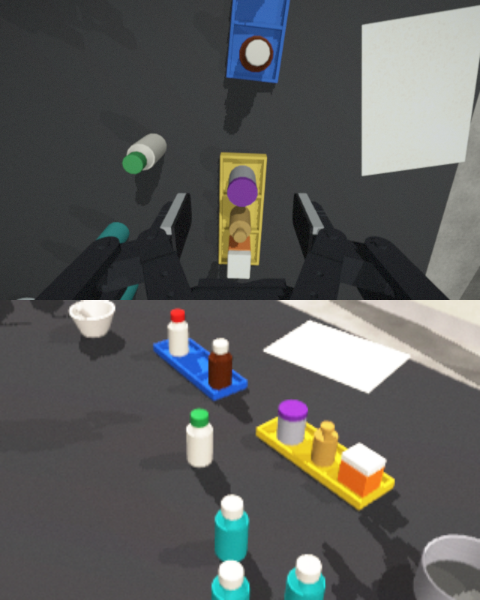

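All five items stand upright in their own compartments, the gripper is clear, and the green-capped bottle, sieve and mortar are where they were.

```bash
python3 -c "
from station import bot
print(bot.hand_in())"
```

```text
the job is handed in; nothing more can be done
None
```

I placed all five items and handed the job in at about 29 s on the robot's clock; the hand-in gives no verdict.

- **Blue tray:** the brown bottle is in the near end compartment and the red-capped bottle in the far one.
- **Yellow tray:** the slide box, brass weight and steel tin each have their own compartment. I lowered all five items until they touched the floor before letting go.

**Last checks:** the final wrist and side pictures show all five upright on the compartment floors with the gripper clear. Measured positions match the compartment centres to within about 7 mm in the wrist view. In the side view the slide box reads about 11 mm off in x; the wrist picture puts it squarely inside, so I took the side reading as error.

**Left in place:** the green-capped bottle and the sieve read within 10 mm of their first positions, with nothing having touched them. The mortar's side reading differs from its first by 26 mm, at long range. The same camera's estimates for the other things are loose too, and the pictures show it in the same place, so I took this as measuring error. The arm never came near it.

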